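# Set a panel to the scribed line on the sawing board

## Robot

A 6-joint arm with a two-finger parallel gripper is mounted at the origin on the work surface. World frame = base frame: x ahead of the robot, y to its left, z up, the work surface at z = 0. Lengths are in m, angles in rad, forces in N, time in s.
With the tool pointing down it reaches from about 0.35 to 0.775 m from the base axis. Payload 5.5 kg.
Tool frame: the origin (TCP) lies midway between the tips of the shut fingers; the grasp point (between the pads) lies 19 mm behind it; z points along the fingers, y is the line along which they close (so a half turn about z gives the same grasp; the last joint's range is limited). The gripper opens to 85 mm and grips with 20 to 120 N. Pads are 22 mm wide; open, the fingers measure 114 mm over their backs; the gripper's body (76 mm by 85 mm) begins 54 mm behind the grasp point. The pads swing forward as they close: fully open they stand 13 mm farther back than shut.
Start: joints at [1.109, 0.313, 0.046, 1.304, 0, 1.431], TCP at [0.182, 0.546, 0.231] pointing down, gripper open.
Joint ranges: [-2.76, 2.76], [-0.86, 1.69], [-1.03, 1.26], [-2.2, 2.34], [-1.47, 1.5], [-3.14, 3.14]. Speed limits (rad/s): [2.57, 2.57, 3.14, 3.14, 3.14, 3.14].

## Interface

Orientations are given as a unit quaternion [w, x, y, z].
In Python, from workcell import env gives the robot as it stands.
- The arm moves only by the tool move_arm, never from a script. Its argument "targets" is a list of rows, each a list of 3 entries, a list of its own where there are three numbers: the shift along the tool's x, y, z in mm, then the turn, a rotation vector about the tool's x, y, z in units of 10 degrees (1.0 is 10 degrees), then the closure, from -1 (fully open) to 1 (shut). In form: [[[dx, dy, dz], [ax, ay, az], gripper], ...]. A call has 1 to 5 rows; each row is the pose to reach, as a shift and turn from the pose commanded when the call began, along the tool's axes at that moment; what a row does not reach only later rows make up. A row lasts 1/8 s, in which the tool goes at most 62.5 mm and 10.7 degrees, less where a joint would pass 70% of its speed; a pose out of reach is approached as far as the arm can. A call with a gripper value outside its range is refused whole. The fingers move at their own pace and stop on an object; "squeeze" is the grip in N (left out, the last holds). Time passes only in rows, so rows that repeat a pose let the fingers close. It gives the time, the measured TCP pose, the force, the opening and the grip force at its end, in the units of the state.
- env.get_state(): the state, without advancing time (a new reading comes with each control period).
- env.read_camera(name): name is "scene" or "top" or "wrist"; returns a dict with "pixels" (480x640x3 uint8, red, green, blue), "fovy" (degrees; the focal length in pixels is half the picture's height over the tangent of half this angle, whatever the lens; pixels are square), "cx", "cy" (the principal point, pixels), "extrinsics" (4x4, takes a point from world to camera coordinates); the wrist camera has in their place "mount" (4x4, takes a point from camera to tool coordinates, whose origin is the TCP and whose axes are the flange's). Camera axes: x right, y up, looking along -z (the intrinsics and any distortion apply to the point x, -y, -z); pixel columns grow to the right and rows downward; lengths in m; the calibration is good to about 2 mm. A picture is of the moment at which its call begins: read the wrist's pose just before it. There is no depth.
- env.hand_in(): hands the job in; it is judged then, once.
Trained networks look in a picture, given as the dict that the camera call returned (one of the last four; its "shot" number tells which), for a name from the list of things; names that differ only in an ending like _2 or _b are one class to them, and where a whole thing is asked for, a point or a joint stands for the part that bears it (a point fixed in the world has none). Each returns a list of dicts, best first, with "confidence" (0 to 1); they miss things now and then, are a little off and sometimes report something else, mostly with a low value. They report only what shows in the picture. A call takes as long as a camera call. They do not tell look-alikes from the thing itself.
- env.spot_in(thing, picture): "centre" ([x, y, z] in m, in world coordinates, good to about 4 mm: the middle of the surface that is visible of it).
- env.regions_of(thing, picture): "mask" (480x640 bool, what is visible of it).
- env.landmark_of(thing, picture): "centre" ([x, y, z] in m, in world coordinates, good to about 4 mm: a listed point, or the origin of a listed thing).
The state is a dict: "clock": time; "joint_pos": joint angles; "qvel": joint speeds; "tau": joint torques, N m; "tcp_pos": TCP position; "orientation": TCP orientation; "wrist_force": force on the tool from outside, world axes, zero at the start; "ft_torque": the same for the moment, N m; "finger_gap": finger opening in m; "grip_force": force on a finger pad.
Only numpy, scipy, OpenCV 4.12 (cv2) and the standard library are available. Lean on these libraries where they do the work, as an engineer would, in place of code of your own. Each camera call takes 0.05 s, during which the arm holds its last target. There are 200 camera calls.

## Task

Get the loose plywood panel ready for sawing. First, while it is still well short of the scribed line, push it flat against the sawing board's fence and hold it there for a second with a push of about 10 N. Then slide it along the fence until its leading end lies exactly on the line, there being no stop, press it home against the fence once more in the same way without losing the line, and let go; never load the fence with more than 15 N, and leave the other things lying as they are.

Things in the scene. Friction and masses are not known exactly. Their poses are not given: they have to be found in the camera images.
- base: The sawing board, fixed to the bench: a flat white-faced board 270 mm (its x) by 520 mm (its y) and 18 mm thick. Origin: centre of its underside; x points square to the fence and towards it, y runs along the fence, z up. Its top surface is 18 mm above the origin.
- fence: Dark wooden fence along the board's far (+x) edge, parallel to its y, 520 mm long, 32 mm above its top: a fixed bar (25 mm thick; origin: centre of its underside, 122.5 mm to +x of the board's) and before it a rigid 12 mm facing strip on threaded studs, set out 0 to 30 mm, varying. The working face is thus 24.5 to 54.5 mm to -x of this origin: the reading does not tell, find it by feel.
- line (a point): A point on the scribed line, thin, dark, 2 mm wide, across the board's top, square to the fence, from the fence to near the other edge. The point is on the middle of the line's width, at the top surface, 40 mm to +x and 60 mm to +y of the board's origin. Axes as the board's. The panel has to reach it from the -y side.
- panel: The loose plain plywood panel lying flat on the board, 110 mm (x) by 160 mm (y) by 20 mm thick, about 0.17 kg (0.12 to 0.24). Too wide to grip. Origin: centre of its underside; x towards the fence, y towards the line (start: up to 0.2 rad askew, middle 23 to 71 mm from the fence face, 60 to 130 mm short of the line). Friction can take half of a 10 N push.
- panel_end (a point): Middle of the panel's leading (+y) end face, at its lower edge: the end that must lie on the line. 80 mm to +y of the panel's origin.
- panel_back (a point): Middle of the panel's long side that faces the fence, at its lower edge, 55 mm to +x of the panel's origin.
- square: Try square lying loose on the board beyond the line, about 110 by 130 mm, 14 mm thick; leave it. Origin: underside, inside the L.
- pencil: Flat black pencil 130 mm long, 12 mm wide, 8 mm thick, lying on the board near its -x edge beyond the line; leave it. Origin: underside, middle.
- mallet: Wooden mallet lying to the left of the board, head 130 mm wide and 60 mm high; leave it. Origin: underside, on the shaft.
- glue: White glue bottle, 60 mm across, 170 mm tall; leave it. Origin: centre of its underside.
- mug: White mug 80 mm across, 95 mm tall; leave it. Origin: centre of its underside.
- offcut: Loose wood offcut 60 by 90 by 40 mm on the bench at the right of the board; leave it. Origin: centre of its underside.
Mind the look-alikes: they are no part of the job. There is more than one size of the panel; the job needs the middle-sized.

How it is judged:
By the outcome, as a careful person would: the job done as asked, in the order asked, and still so for the second after the job is handed in, with the robot touching nothing.
It also fails if it takes over 72 s, if anything falls off the work surface, if the arm or the gripper's body presses on something with over 40 N, if the wrist force passes 120 N, or if a joint passes its speed limit or range.

## Working session

There is one attempt and no reset: what is moved stays moved. The work goes in short steps, Python scripts to look and compute and a tool call to move; the robot and the scene stay as the last step left them, time stands still between calls to the robot, and variables do not carry over. Pictures are saved under pics/ and viewed, at most 10 in all, crops included, and the job is handed in when it is done.

Besides the shell and the picture viewer there is one more tool, called after ">>>" as name(argument=value, ...), one argument or row to a line, values as JSON. move_arm: Moves the arm, as the interface text tells. Its arguments: {"type":"object","properties":{"targets":{"type":"array","items":{"type":"array"}},"squeeze":{"type":"number"}},"required":["targets"]}

```bash
ls; mkdir -p pics; cat > h.py <<'E'
import numpy as np, cv2
from workcell import env
def save(p,n): cv2.imwrite('pics/'+n+'.png', cv2.cvtColor(p['pixels'],cv2.COLOR_RGB2BGR))
def f(p): return 240/np.tan(np.radians(p['fovy'])/2)
def proj(p,X):
    c=np.asarray(p['extrinsics'])@np.r_[X,1]; return np.array([p['cx']+f(p)*c[0]/-c[2], p['cy']+f(p)*(-c[1])/-c[2]])
def ray(p,uv,z):
    E=np.asarray(p['extrinsics']);R=E[:3,:3];t=E[:3,3]
    d=R.T@np.array([(uv[0]-p['cx'])/f(p),-(uv[1]-p['cy'])/f(p),-1]);o=-R.T@t
    return o+d*(z-o[2])/d[2]
E
python3 - <<'E'
from h import *
s=env.get_state();print({k:np.round(v,3) for k,v in s.items()})
for n in ['top','scene']:
    p=env.read_camera(n);save(p,n)
    print(n,[ (k,np.round(v,3)) for k,v in p.items() if k not in('pixels',)])
    for t in ['panel','base','fence','line','panel_end','panel_back']:
        print(t,[(np.round(d['centre'],3),round(d['confidence'],2),proj(p,d['centre']).round()) for d in env.landmark_of(t,p)])
E
```

```text
pics
{'clock': np.float64(0.0), 'joint_pos': array([ 1.109,  0.314,  0.045,  1.304, -0.   ,  1.431]), 'qvel': array([ 0.001, -0.001, -0.   ,  0.   ,  0.002, -0.001]), 'tau': array([-1.0000e-03, -4.8062e+01,  2.9853e+01,  1.9000e-02, -0.0000e+00,
       -0.0000e+00]), 'tcp_pos': array([0.182, 0.545, 0.23 ]), 'orientation': array([-0.   ,  0.16 ,  0.987, -0.001]), 'wrist_force': array([-0.159, -0.446, -0.623]), 'ft_torque': array([-0.045,  0.007, -0.013]), 'grip_force': np.float64(0.0), 'finger_gap': np.float64(0.085)}
top [('fovy', np.float64(44.859)), ('cx', np.float64(327.563)), ('cy', np.float64(246.508)), ('extrinsics', array([[-0.008, -1.   , -0.022,  0.018],
       [ 0.985, -0.012,  0.173, -0.454],
       [-0.173, -0.02 ,  0.985, -1.633],
       [ 0.   ,  0.   ,  0.   ,  1.   ]])), ('shot', np.int64(1))]
panel [(array([ 0.333, -0.09 , -0.001]), 0.93, array([364., 290.])), (array([ 0.174, -0.295, -0.004]), 0.92, array([436., 344.])), (array([ 0.559, -0.098,  0.02 ]), 0.91, array([365., 212.]))]
base [(array([0.582, 0.027, 0.002]), 0.7, array([323., 207.]))]
fence [(array([0.702, 
[... 1007 characters left out ...]
.559, -0.099,  0.016]), 0.63, array([308., 309.])), (array([0.542, 0.45 , 0.001]), 0.44, array([474., 187.]))]
base [(array([0.581, 0.023, 0.   ]), 0.86, array([357., 288.]))]
fence [(array([ 0.561, -0.103,  0.017]), 0.69, array([307., 310.])), (array([0.707, 0.012, 0.014]), 0.62, array([392., 329.]))]
line [(array([0.62 , 0.085, 0.02 ]), 0.79, array([390., 281.]))]
panel_end [(array([ 0.56 , -0.022,  0.02 ]), 0.84, array([336., 289.])), (array([ 0.209, -0.404, -0.006]), 0.71, array([113., 279.]))]
panel_back [(array([ 0.104, -0.326,  0.001]), 0.82, array([122., 231.])), (array([ 0.619, -0.1  ,  0.022]), 0.63, array([325., 328.])), (array([ 0.37 , -0.105,  0.001]), 0.6, array([258., 256.]))]
```

View pics/top.png

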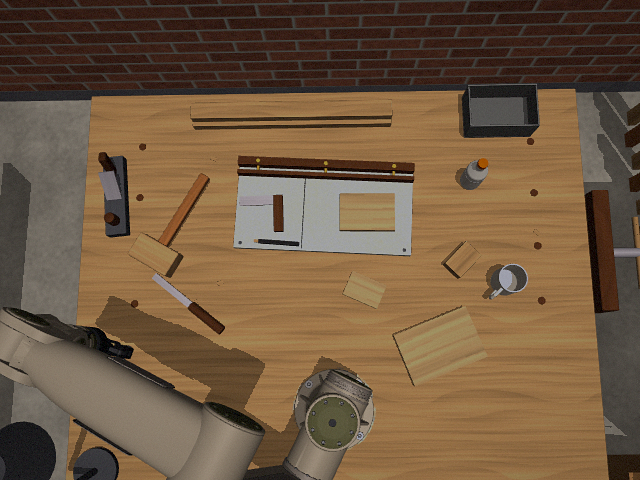

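```bash
python3 - <<'E'
import cv2
i=cv2.imread('pics/top.png'); cv2.imwrite('pics/topc.png',cv2.resize(i[150:270,240:400],None,fx=5,fy=5,interpolation=cv2.INTER_CUBIC))
E
```

```text
(no output)
```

View pics/topc.png

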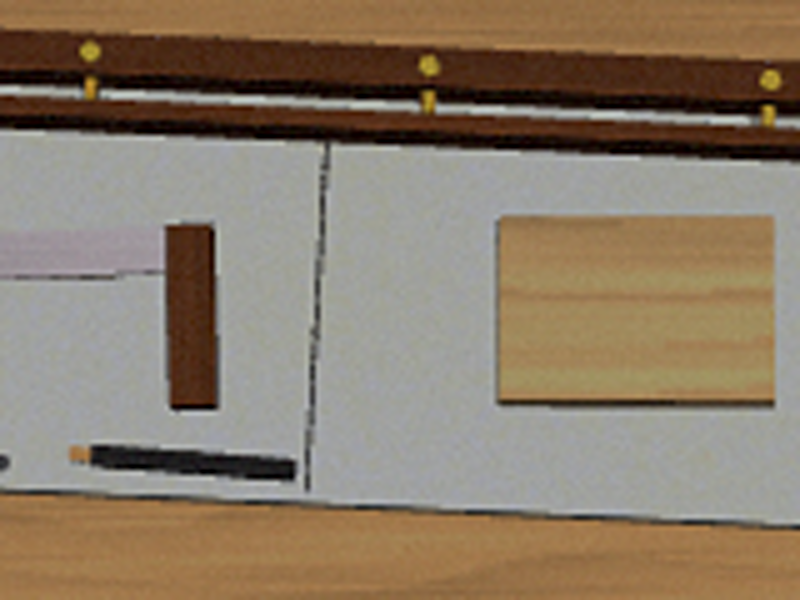

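The top view shows three plain panels. The first is on the board at (366,212), nearly parallel to the fence. A smaller one lies on the bench at (364,290), and a larger, thinner one at (440,344). The one on the board is the middle-sized, and the crop confirms it. The line runs through (304,215), with the square and pencil to its left. The fence strip stands out from its bar on brass studs. The board is yawed about -3°.

>>> move_arm(
  targets=[
    [[-44,-40,0],[0,0,-0.5],1],
    [[-88,-80,0],[0,0,-1.0],1],
    [[-132,-120,0],[0,0,-1.5],1],
    [[-176,-160,0],[0,0,-1.5],1],
    [[-220,-200,0],[0,0,-1.5],1],
  ],
  squeeze=20,
)

```text
clock: 1.32
tcp_pos: [0.3281, 0.2846, 0.2316]
orientation: [0.001, 0.03, 1.0, 0.0]
wrist_force: [1.4, 1.2, 1.0]
finger_gap: 0.0002
grip_force: 0.0
```

>>> move_arm(
  targets=[
    [[-31,-53,0],[0,0,0],1],
    [[-62,-106,0],[0,0,0],1],
    [[-93,-159,0],[0,0,0],1],
    [[-124,-212,0],[0,0,0],1],
    [[-155,-265,0],[0,0,0],1],
  ],
)

```text
clock: 1.95
tcp_pos: [0.4669, 0.0104, 0.2317]
orientation: [0.001, 0.03, 1.0, 0.0]
wrist_force: [1.4, -0.1, 0.2]
finger_gap: -0.0002
grip_force: 0.0
```

```bash
python3 - <<'E'
from h import *
s=env.get_state();print({k:np.round(v,4) for k,v in s.items() if k in('clock','tcp_pos','orientation','wrist_force','finger_gap')})
p=env.read_camera('wrist');save(p,'w1');print(p['fovy'],p['cx'],p['cy'],np.round(p['mount'],3))
E
```

```text
{'clock': np.float64(1.95), 'tcp_pos': array([0.4669, 0.0104, 0.2317]), 'orientation': array([6.000e-04, 3.010e-02, 9.995e-01, 1.000e-04]), 'wrist_force': array([ 1.4143, -0.0659,  0.1738]), 'finger_gap': np.float64(-0.0002)}
61.14351275239567 320.5644649078311 240.93434974481445 [[ 0.001  0.946  0.325  0.084]
 [ 1.    -0.001 -0.001  0.001]
 [-0.     0.325 -0.946 -0.142]
 [ 0.     0.     0.     1.   ]]
```

View pics/w1.png

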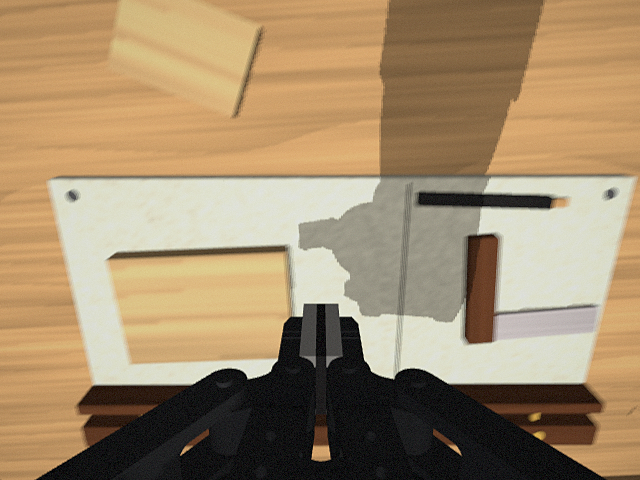

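The wrist view shows the panel at (110–293, 247–363). The line runs from (409,183) to (397,375) and the fence strip face is near row 386. The board's near edge is at row 177, and the square and pencil are right of the line.

```bash
cat >> h.py <<'E'
from scipy.spatial.transform import Rotation as Ro
def wrist(s,p):
    q=np.asarray(s['orientation']);T=np.eye(4);T[:3,:3]=Ro.from_quat(np.r_[q[1:],q[0]]).as_matrix();T[:3,3]=s['tcp_pos']
    p['extrinsics']=np.linalg.inv(T@np.asarray(p['mount']));return p
def shot():
    s=env.get_state();return s,wrist(s,env.read_camera('wrist'))
E
python3 - <<'E'
from h import *
s,p=shot()
for n,uv,z in [('board L',(52,178),.018),('board R',(633,176),.018),('line near',(409,183),.018),('line far',(397,375),.018),
 ('fence L',(83,386),.018),('fence R',(598,383),.018),('pA low near -y',(108,256),.018),('low near +y',(289,246),.018),('top far -y',(130,363),.038),('top far +y',(293,359),.038),('top near -y',(112,260),.038),('top near+y',(288,250),.038)]:
    print(n,ray(p,uv,z).round(4))
for t in ['panel','base','fence','line','panel_end','panel_back']:
    print(t,[(np.round(d['centre'],3),round(d['confidence'],2),proj(p,d['centre']).round()) for d in env.landmark_of(t,p)][:3])
E
```

```text
board L [ 0.4366 -0.2301  0.018 ]
board R [0.4676 0.2779 0.018 ]
line near [0.4612 0.0829 0.018 ]
line far [0.6631 0.0717 0.018 ]
fence L [ 0.6564 -0.2599  0.018 ]
fence R [0.6862 0.282  0.018 ]
pA low near -y [ 0.5124 -0.1983  0.018 ]
low near +y [ 0.5132 -0.0278  0.018 ]
top far -y [ 0.6173 -0.1916  0.038 ]
top far +y [ 0.6226 -0.0323  0.038 ]
top near -y [ 0.5093 -0.1839  0.038 ]
top near+y [ 0.5098 -0.0269  0.038 ]
panel [(array([ 0.555, -0.103,  0.019]), 0.84, array([215., 291.])), (array([ 0.334, -0.09 , -0.002]), 0.67, array([197.,  41.]))]
base [(array([0.582, 0.027, 0.002]), 0.8, array([350., 301.]))]
fence []
line [(array([0.623, 0.087, 0.014]), 0.91, array([412., 339.]))]
panel_end [(array([ 0.562, -0.023,  0.02 ]), 0.82, array([299., 294.])), (array([ 0.357, -0.044, -0.001]), 0.61, array([255.,  66.]))]
panel_back [(array([ 0.37 , -0.102,  0.003]), 0.93, array([188.,  88.])), (array([ 0.611, -0.104,  0.021]), 0.76, array([222., 343.]))]
```

>>> move_arm(
  targets=[
    [[-10,-60,20],[0,0,0],1],
    [[-20,-119,40],[0,0,0],1],
    [[-20,-119,100],[0,0,0],1],
    [[-20,-119,150],[0,0,0],1],
    [[-20,-119,180],[0,0,0],1],
  ],
)

```text
clock: 2.98
tcp_pos: [0.4774, -0.1058, 0.049]
orientation: [-0.001, 0.029, 1.0, 0.001]
wrist_force: [-0.1, -0.4, 0.5]
finger_gap: 0.0
grip_force: 0.0
```

>>> move_arm(
  targets=[
    [[0,0,15],[0,0,0],1],
    [[0,0,26],[0,0,0],1],
    [[0,0,26],[0,0,0],1],
  ],
)

```text
clock: 3.35
tcp_pos: [0.4793, -0.1072, 0.0255]
orientation: [0.0, 0.03, 1.0, -0.0]
wrist_force: [0.1, 0.0, -0.2]
finger_gap: -0.0001
grip_force: 0.0
```

>>> move_arm(
  targets=[
    [[-5,0,0],[0,0,0],1],
    [[-10,0,0],[0,0,0],1],
    [[-15,0,0],[0,0,0],1],
    [[-20,0,0],[0,0,0],1],
    [[-24,0,0],[0,0,0],1],
  ],
)

```text
clock: 3.98
tcp_pos: [0.503, -0.109, 0.0252]
orientation: [-0.0, 0.03, 1.0, 0.0]
wrist_force: [-1.8, -0.2, 0.4]
finger_gap: -0.0003
grip_force: 0.7
```

>>> move_arm(
  targets=[
    [[-4,0,0],[0,0,0],1],
    [[-8,0,0],[0,0,0],1],
    [[-12,0,0],[0,0,0],1],
    [[-15,0,0],[0,0,0],1],
    [[-18,0,0],[0,0,0],1],
  ],
)

```text
clock: 4.6
tcp_pos: [0.5211, -0.1101, 0.0252]
orientation: [-0.0, 0.03, 1.0, 0.0]
wrist_force: [-1.6, 0.9, 1.0]
finger_gap: -0.0
grip_force: 0.6
```

>>> move_arm(
  targets=[
    [[-2,0,0],[0,0,0],1],
    [[-4,0,0],[0,0,0],1],
    [[-6,0,0],[0,0,0],1],
    [[-8,0,0],[0,0,0],1],
  ],
)

```text
clock: 5.1
tcp_pos: [0.529, -0.1106, 0.0253]
orientation: [0.0, 0.03, 1.0, 0.0]
wrist_force: [-0.7, -0.1, -0.9]
finger_gap: -0.0
grip_force: 0.4
```

>>> move_arm(
  targets=[
    [[-2,0,0],[0,0,0],1],
    [[-4,0,0],[0,0,0],1],
    [[-6,0,0],[0,0,0],1],
    [[-7,0,0],[0,0,0],1],
    [[-8,0,0],[0,0,0],1],
  ],
)

```text
clock: 5.72
tcp_pos: [0.5331, -0.1093, 0.0245]
orientation: [-0.003, 0.03, 1.0, 0.001]
wrist_force: [-8.8, 4.7, 5.5]
finger_gap: 0.0
grip_force: 4.9
```

>>> move_arm(
  targets=[
    [[-0.5,0,0],[0,0,0],1],
    [[-1,0,0],[0,0,0],1],
    [[-1.5,0,0],[0,0,0],1],
    [[-2,0,0],[0,0,0],1],
  ],
)

```text
clock: 6.22
tcp_pos: [0.534, -0.109, 0.0244]
orientation: [-0.004, 0.03, 1.0, 0.002]
wrist_force: [-11.9, 4.6, 6.8]
finger_gap: 0.0001
grip_force: 6.3
```

```bash
python3 - <<'E'
from h import *
s,p=shot();save(p,'w2');print(np.round(s['tcp_pos'],4),np.round(s['wrist_force'],1),np.round(s['ft_torque'],2))
E
```

```text
[ 0.534  -0.109   0.0244] [-11.9   4.6   6.8] [0.85 2.41 0.11]
```

View pics/w2.png

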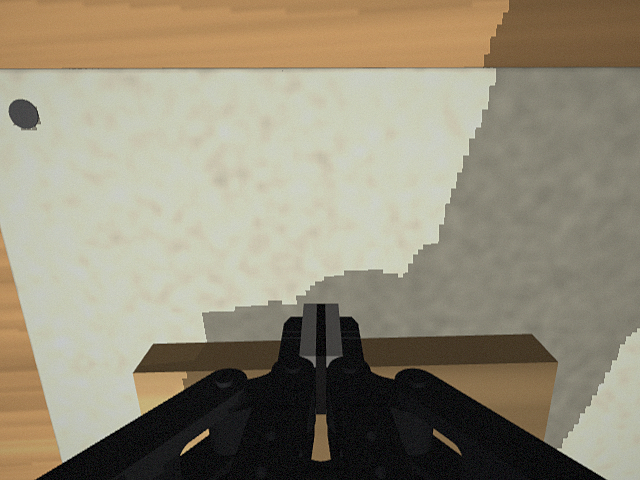

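The lower panel edge runs (155,344)–(533,334), while the board edge is level at row 68. The panel is still about 0.025 rad askew, and its -y corner touches first. The finger is 10 mm to -y of the panel's middle. I'll back off and push on the +y half.

>>> move_arm(
  targets=[
    [[10,0,0],[0,0,0],1],
    [[13,20,0],[0,0,0],1],
    [[13,45,0],[0,0,0],1],
    [[10,45,0],[0,0,0],1],
    [[7,45,0],[0,0,0],1],
  ],
)

```text
clock: 6.9
tcp_pos: [0.5355, -0.0657, 0.0256]
orientation: [0.001, 0.03, 1.0, -0.0]
wrist_force: [-0.2, -0.3, 1.1]
finger_gap: 0.0
grip_force: 0.0
```

>>> move_arm(
  targets=[
    [[-1,0,0],[0,0,0],1],
    [[-2,0,0],[0,0,0],1],
    [[-3,0,0],[0,0,0],1],
  ],
)

```text
clock: 7.28
tcp_pos: [0.5372, -0.0662, 0.0251]
orientation: [-0.0, 0.03, 1.0, 0.0]
wrist_force: [-1.1, 0.8, 0.7]
finger_gap: -0.0
grip_force: 0.7
```

>>> move_arm(
  targets=[
    [[-1,0,-0.3],[0,0,0],1],
    [[-2,0,-0.6],[0,0,0],1],
    [[-3,0,-0.9],[0,0,0],1],
  ],
)

```text
clock: 7.65
tcp_pos: [0.5381, -0.0662, 0.0253]
orientation: [-0.002, 0.03, 1.0, -0.0]
wrist_force: [-7.3, -1.0, 0.4]
finger_gap: -0.0
grip_force: 3.7
```

>>> move_arm(
  targets=[
    [[-0.5,0,-0.2],[0,0,0],1],
    [[-1,0,-0.4],[0,0,0],1],
  ],
)

```text
clock: 7.9
tcp_pos: [0.5381, -0.0662, 0.0254]
orientation: [-0.003, 0.03, 1.0, -0.0]
wrist_force: [-8.7, -1.9, -0.7]
finger_gap: 0.0004
grip_force: 4.2
```

```bash
cat >> h.py <<'E'
def panel_edge(s,p,ymax=None):
    "lower -x edge of the panel and the board's near edge: world lines at z=.018"
    im=cv2.GaussianBlur(p['pixels'],(5,5),0).astype(float); br=(im[...,0]-im[...,2])/(im.sum(2)+1)>0.06
    P=[];B=[]
    for u in list(range(5,270))+list(range(375,636)):
        col=br[:,u]
        v=np.where(~col[:460])[0]
        if len(v)==0: continue
        v0=v[0]
        if v0>3: B.append(ray(p,(u,v0-.5),.018))
        w=np.where(col[v0+120:450])[0]
        if len(w) and col[v0+120+w[0]:v0+128+w[0]].all(): P.append(np.r_[ray(p,(u,v0+120+w[0]-.5),.018),u])
    P=np.array(P);B=np.array(B)
    def fit(A):
        k=np.ones(len(A),bool)
        for _ in range(6):
            c=np.polyfit(A[k,1],A[k,0],1);r=A[:,0]-np.polyval(c,A[:,1]);k=abs(r)<max(.0006,1.5*np.median(abs(r[k])))
        return c,k
    cb,_=fit(B);cp,k=fit(P)
    return cb,cp,P[k,1].min(),P[k,1].max(),k.sum()
E
python3 - <<'E'
from h import *
s,p=shot();save(p,'w3');print(np.round(s['tcp_pos'],4),np.round(s['wrist_force'],1))
print(panel_edge(s,p))
E
```

```text
[ 0.5381 -0.0662  0.0254] [-8.7 -1.9 -0.7]
(array([0.05584352, 0.44589699]), array([0.05336439, 0.55207884]), np.float64(-0.17886458490812113), np.float64(-0.01932877130424661), np.int64(274))
```

>>> move_arm(
  targets=[
    [[9,0,1.3],[0,0,0],1],
    [[9,-15,1.3],[0,0,0],1],
    [[9,-31,1.3],[0,0,0],1],
    [[5,-31,1.3],[0,0,0],1],
    [[3,-31,1.0],[0,0,0],1],
  ],
)

```text
clock: 8.57
tcp_pos: [0.5363, -0.0978, 0.0255]
orientation: [-0.001, 0.031, 1.0, -0.0]
wrist_force: [-3.9, -2.5, 1.6]
finger_gap: 0.0001
grip_force: 2.2
```

>>> move_arm(
  targets=[
    [[-1,0,-0.3],[0,0,0],1],
    [[-2,0,-0.6],[0,0,0],1],
    [[-3,0,-1],[0,0,0],1],
    [[-3,0,-1],[0,0,0],1],
  ],
)

```text
clock: 9.07
tcp_pos: [0.5363, -0.0971, 0.0254]
orientation: [-0.003, 0.03, 1.0, -0.001]
wrist_force: [-8.1, -3.8, 1.0]
finger_gap: -0.0004
grip_force: 3.9
```

>>> move_arm(
  targets=[
    [[-0.5,-0.7,-0.1],[0,0,0],1],
    [[-1,-1.4,-0.3],[0,0,0],1],
  ],
)

```text
clock: 9.32
tcp_pos: [0.5364, -0.0972, 0.0254]
orientation: [-0.004, 0.03, 1.0, 0.001]
wrist_force: [-9.2, -0.0, 0.3]
finger_gap: -0.0001
grip_force: 4.8
```

>>> move_arm(
  targets=[
    [[0,0,0],[0,0,0],1],
    [[0,0,0],[0,0,0],1],
  ],
)

```text
clock: 9.57
tcp_pos: [0.5363, -0.0972, 0.0254]
orientation: [-0.004, 0.03, 1.0, 0.001]
wrist_force: [-8.8, 0.7, 1.8]
finger_gap: 0.0
grip_force: 4.6
```

>>> move_arm(
  targets=[
    [[-0.8,0,-0.2],[0,0,0],1],
    [[-0.8,0,-0.3],[0,0,0],1],
    [[-0.8,0,-0.3],[0,0,0],1],
    [[-0.8,0,-0.3],[0,0,0],1],
    [[-0.8,0,-0.3],[0,0,0],1],
  ],
)

```text
clock: 10.2
tcp_pos: [0.5363, -0.0972, 0.0254]
orientation: [-0.005, 0.03, 1.0, 0.001]
wrist_force: [-11.3, -0.9, 1.5]
finger_gap: 0.0006
grip_force: 5.3
```

>>> move_arm(
  targets=[
    [[0,0,0],[0,0,0],1],
    [[0,0,0],[0,0,0],1],
    [[0,0,0],[0,0,0],1],
    [[0,0,0],[0,0,0],1],
    [[0,0,0],[0,0,0],1],
  ],
)

```text
clock: 10.82
tcp_pos: [0.5363, -0.0972, 0.0254]
orientation: [-0.005, 0.03, 1.0, 0.001]
wrist_force: [-9.9, -1.4, 1.7]
finger_gap: -0.0002
grip_force: 5.3
```

>>> move_arm(
  targets=[
    [[0,0,0],[0,0,0],1],
    [[0,0,0],[0,0,0],1],
    [[0,0,0],[0,0,0],1],
    [[0,0,0],[0,0,0],1],
  ],
)

```text
clock: 11.32
tcp_pos: [0.5363, -0.0972, 0.0254]
orientation: [-0.005, 0.03, 1.0, 0.001]
wrist_force: [-9.6, -0.7, 1.3]
finger_gap: -0.0002
grip_force: 5.3
```

```bash
python3 - <<'E'
from h import *
s,p=shot();save(p,'w4');print(np.round(s['tcp_pos'],4),np.round(s['wrist_force'],1))
print(panel_edge(s,p))
E
```

```text
[ 0.5363 -0.0972  0.0254] [-9.6 -0.7  1.3]
(array([0.05516603, 0.44580247]), array([0.05399237, 0.55210112]), np.float64(-0.22997324400428495), np.float64(-0.019536979035097504), np.int64(274))
```

>>> move_arm(
  targets=[
    [[15,0,1.6],[0,0,0],1],
    [[15,-55,1.6],[0,0,0],1],
    [[15,-112,1.6],[0,0,0],1],
    [[15,-112,1.6],[0,0,0],1],
    [[-20,-112,1.6],[0,0,0],1],
  ],
)

```text
clock: 12.0
tcp_pos: [0.553, -0.211, 0.0252]
orientation: [-0.001, 0.031, 1.0, 0.001]
wrist_force: [0.1, -0.9, -0.3]
finger_gap: 0.0
grip_force: 0.0
```

>>> move_arm(
  targets=[
    [[-40,0,0],[0,0,0],1],
    [[-40,0,0],[0,0,0],1],
    [[-40,5,0],[0,0,0],1],
    [[-40,10,0],[0,0,0],1],
    [[-40,13,0],[0,0,0],1],
  ],
)

```text
clock: 12.62
tcp_pos: [0.5947, -0.2003, 0.0257]
orientation: [-0.0, 0.03, 1.0, 0.0]
wrist_force: [0.1, -0.5, -0.4]
finger_gap: -0.0004
grip_force: 0.0
```

>>> move_arm(
  targets=[
    [[0,3,0],[0,0,0],1],
    [[0,6,0],[0,0,0],1],
    [[0,10,0],[0,0,0],1],
    [[0,15,0],[0,0,0],1],
    [[0,20,0],[0,0,0],1],
  ],
)

```text
clock: 13.25
tcp_pos: [0.5966, -0.181, 0.0256]
orientation: [0.0, 0.03, 1.0, -0.0]
wrist_force: [-1.2, -1.7, 1.0]
finger_gap: 0.0002
grip_force: 1.0
```

>>> move_arm(
  targets=[
    [[0,6,0],[0,0,0],1],
    [[0,12,0],[0,0,0],1],
    [[0,18,0],[0,0,0],1],
    [[0,24,0],[0,0,0],1],
    [[0,30,0],[0,0,0],1],
  ],
)

```text
clock: 13.88
tcp_pos: [0.5984, -0.1508, 0.0256]
orientation: [-0.0, 0.03, 1.0, 0.0]
wrist_force: [-1.4, -2.0, 0.9]
finger_gap: -0.0004
grip_force: 1.0
```

>>> move_arm(
  targets=[
    [[0,6,0],[0,0,0],1],
    [[0,12,0],[0,0,0],1],
    [[0,18,0],[0,0,0],1],
    [[0,24,0],[0,0,0],1],
    [[0,28,0],[0,0,0],1],
  ],
)

```text
clock: 14.5
tcp_pos: [0.6001, -0.1228, 0.0255]
orientation: [-0.0, 0.03, 1.0, 0.0]
wrist_force: [-1.7, -1.9, 0.3]
finger_gap: 0.0003
grip_force: 1.0
```

```bash
python3 - <<'E'
from h import *
s,p=shot();save(p,'w5');print(np.round(s['tcp_pos'],4),np.round(s['wrist_force'],1),s['clock'])
try: print(panel_edge(s,p))
except Exception as e: print(e)
E
```

```text
[ 0.6001 -0.1228  0.0255] [-1.7 -1.9  0.3] 14.5
too many indices for array: array is 1-dimensional, but 2 were indexed
```

View pics/w5.png

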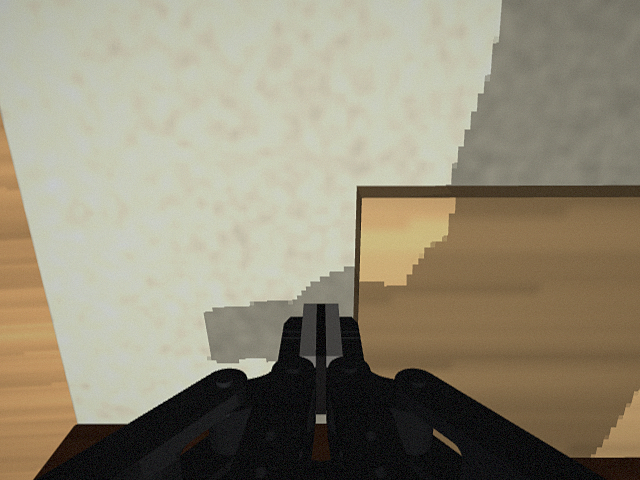

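The view shows the panel's trailing end against the finger, with its corner at (358,186). The leading end is outside the picture. I'll lift and look over the line.

>>> move_arm(
  targets=[
    [[0,-8,0],[0,0,0],1],
    [[0,-8,-50],[0,0,0],1],
    [[0,45,-95],[0,0,0],1],
    [[0,105,-95],[0,0,0],1],
    [[0,165,-95],[0,0,0],1],
  ],
)

```text
clock: 15.18
tcp_pos: [0.6112, 0.0417, 0.122]
orientation: [0.002, 0.031, 1.0, 0.0]
wrist_force: [0.5, 0.0, -0.6]
finger_gap: 0.0
grip_force: 0.0
```

>>> move_arm(
  targets=[
    [[0,40,0],[0,0,0],1],
    [[0,60,0],[0,0,0],1],
    [[0,60,0],[0,0,0],1],
    [[0,60,0],[0,0,0],1],
    [[0,60,0],[0,0,0],1],
  ],
)

```text
clock: 15.8
tcp_pos: [0.6137, 0.0992, 0.1205]
orientation: [-0.0, 0.031, 1.0, -0.0]
wrist_force: [-0.0, 0.9, -0.3]
finger_gap: -0.0002
grip_force: 0.0
```

```bash
python3 - <<'E'
from h import *
s,p=shot();save(p,'w6');print(np.round(s['tcp_pos'],4),np.round(s['qvel'],3).max(),s['clock'])
E
```

```text
[0.6137 0.0992 0.1205] 0.002 15.8
```

View pics/w6.png

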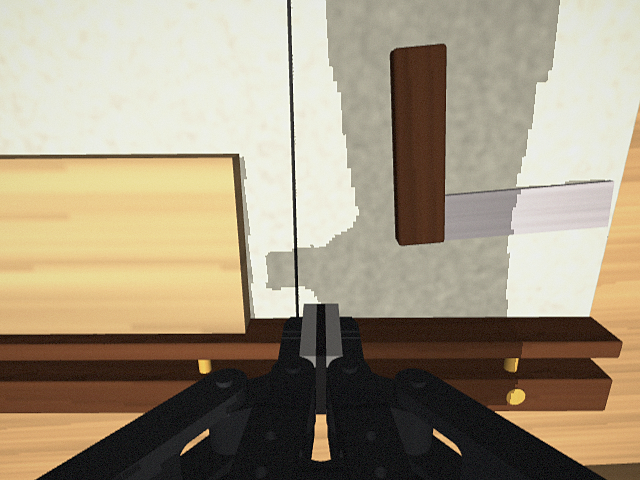

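The view shows the line at column 290–297. The panel's lower leading edge runs from (243,156) to (252,318), so it is about 45–50 px short.

```bash
cat >> h.py <<'E'
def gap(p,rows=range(170,285),dbg=0):
    im=p['pixels'].astype(float);out=[]
    for v in rows:
        r=im[v];br=(r[:,0]-r[:,2])/(r.sum(1)+1); g=r.sum(1)
        w=np.where(br[200:330]>.10)[0]
        if not len(w): continue
        # right end of the wood run: first column where br falls below .06 for 3 px
        e=next((u for u in range(200,330) if (br[u:u+3]<.06).all()),None)
        if e is None: continue
        e=e-1+(br[e-1]-.06)/(br[e-1]-br[e]+1e-9)  # subpixel
        seg=g[int(e)+8:340] if e<270 else None
        lo=int(proj(p,LINE(p,v))[0]) if 0 else None
        out.append((v,e))
    return np.array(out)
def line_px(p,rows,u0,u1):
    g=cv2.GaussianBlur(p['pixels'],(1,3),0).astype(float).sum(2);o=[]
    for v in rows:
        s=g[v,u0:u1];d=np.clip(np.median(s)-s,0,None);d[d<.35*d.max()]=0
        o.append((v,(d*np.arange(u0,u1)).sum()/d.sum()))
    return np.array(o)
def wline(p,a,name):
    X=np.array([ray(p,(u,v),.018) for v,u in a]);k=np.ones(len(X),bool)
    for _ in range(5):
        c=np.polyfit(X[k,0],X[k,1],1);r=X[:,1]-np.polyval(c,X[:,0]);k=abs(r)<max(.0003,2*np.median(abs(r[k])))
    print(name,'slope %.4f'%c[0],'y(.56) %.4f y(.60) %.4f y(.65) %.4f'%tuple(np.polyval(c,[.56,.6,.65])),'n',k.sum(),'rms %.2fmm'%(1e3*r[k].std()));return c
E
python3 - <<'E'
from h import *
s,p=shot()
l=wline(p,line_px(p,range(20,240),280,305),'line');e=wline(p,gap(p),'end')
print(gap(p)[::20].round(1),1e3*(np.polyval(l,.6)-np.polyval(e,.6)))
E
```

```text
line slope -0.0560 y(.56) 0.0869 y(.60) 0.0846 y(.65) 0.0818 n 220 rms 0.05mm
end slope -0.0553 y(.56) 0.0552 y(.60) 0.0530 y(.65) 0.0502 n 115 rms 0.08mm
[[170.  239.9]
 [190.  241.6]
 [210.  242.9]
 [230.  244.3]
 [250.  245.8]
 [270.  246.9]] 31.67390540155886
```

```bash
python3 - <<'E'
import cv2
i=cv2.imread('pics/w6.png')[...,::-1]
for v in (180,250): print(v,[tuple(int(c) for c in x) for x in i[v,234:258]])
E
```

```text
180 [(95, 74, 53), (79, 64, 44), (95, 76, 55), (96, 79, 56), (90, 75, 50), (87, 69, 44), (82, 59, 36), (180, 178, 163), (168, 166, 147), (157, 152, 134), (250, 253, 236), (246, 247, 234), (242, 243, 228), (240, 240, 225), (238, 239, 225), (240, 241, 227), (237, 241, 227), (237, 240, 225), (237, 239, 227), (238, 240, 229), (239, 241, 231), (236, 238, 228), (240, 242, 232), (240, 241, 230)]
250 [(239, 218, 152), (238, 215, 149), (238, 216, 149), (242, 221, 154), (255, 235, 163), (131, 110, 74), (79, 62, 40), (86, 70, 50), (86, 72, 49), (85, 70, 49), (81, 67, 48), (61, 50, 23), (174, 171, 156), (164, 158, 142), (157, 152, 134), (250, 247, 232), (243, 239, 224), (239, 236, 221), (240, 237, 222), (238, 234, 218), (239, 234, 219), (238, 233, 218), (237, 235, 219), (235, 234, 217)]
```

The gap is 31.8 mm, with panel and line parallel to within 0.001 rad. I'll go back behind the trailing end and push on.

>>> move_arm(
  targets=[
    [[0,-60,0],[0,0,0],1],
    [[0,-120,0],[0,0,0],1],
    [[0,-180,0],[0,0,0],1],
    [[0,-235,0],[0,0,0],1],
    [[0,-235,0],[0,0,0],1],
  ],
)

```text
clock: 16.52
tcp_pos: [0.5991, -0.1386, 0.1206]
orientation: [0.0, 0.033, 0.999, -0.0]
wrist_force: [-0.1, 0.9, -0.2]
finger_gap: 0.0001
grip_force: 0.0
```

>>> move_arm(
  targets=[
    [[0,0,50],[0,0,0],1],
    [[0,0,85],[0,0,0],1],
    [[0,0,95],[0,0,0],1],
    [[0,4,95],[0,0,0],1],
    [[0,8,95],[0,0,0],1],
  ],
)

```text
clock: 17.15
tcp_pos: [0.6013, -0.1256, 0.0274]
orientation: [0.001, 0.03, 1.0, -0.0]
wrist_force: [0.1, -0.3, 1.2]
finger_gap: 0.0005
grip_force: 0.0
```

>>> move_arm(
  targets=[
    [[0,5,0],[0,0,0],1],
    [[0,10,0],[0,0,0],1],
    [[0,15,0],[0,0,0],1],
    [[0,20,0],[0,0,0],1],
    [[0,24,0],[0,0,0],1],
  ],
)

```text
clock: 17.77
tcp_pos: [0.6026, -0.1026, 0.027]
orientation: [0.001, 0.03, 1.0, -0.001]
wrist_force: [-1.0, -4.2, 6.2]
finger_gap: 0.0
grip_force: 3.0
```

>>> move_arm(
  targets=[
    [[0,3,0],[0,0,0],1],
    [[0,5,0],[0,0,0],1],
    [[0,7,0],[0,0,0],1],
    [[0,8.5,0],[0,0,0],1],
    [[0,8.5,0],[0,0,0],1],
  ],
)

```text
clock: 18.4
tcp_pos: [0.6031, -0.094, 0.0269]
orientation: [0.001, 0.03, 1.0, -0.001]
wrist_force: [0.1, -3.6, 5.3]
finger_gap: 0.0003
grip_force: 2.6
```

>>> move_arm(
  targets=[
    [[0,0.5,-0.5],[0,0,0],1],
    [[0,1.2,-1.2],[0,0,0],1],
    [[0,2,-1.5],[0,0,0],1],
    [[0,2.4,-1.5],[0,0,0],1],
    [[0,2.4,-1.5],[0,0,0],1],
  ],
)

```text
clock: 19.02
tcp_pos: [0.6019, -0.0909, 0.027]
orientation: [-0.0, 0.03, 1.0, 0.0]
wrist_force: [-0.9, -2.1, 2.8]
finger_gap: 0.0001
grip_force: 1.6
```

>>> move_arm(
  targets=[
    [[0,-3,0],[0,0,0],1],
    [[0,-10,-10],[0,0,0],1],
    [[0,-10,-60],[0,0,0],1],
    [[0,40,-95],[0,0,0],1],
    [[0,100,-95],[0,0,0],1],
  ],
)

```text
clock: 19.65
tcp_pos: [0.6108, 0.0083, 0.1264]
orientation: [0.004, 0.032, 0.999, -0.0]
wrist_force: [0.4, 0.4, -0.7]
finger_gap: -0.0
grip_force: 0.0
```

>>> move_arm(
  targets=[
    [[0,50,0],[0,0,0],1],
    [[0,90,0],[0,0,0],1],
    [[0,90,0],[0,0,0],1],
    [[0,90,0],[0,0,0],1],
    [[0,90,0],[0,0,0],1],
  ],
)

```text
clock: 20.27
tcp_pos: [0.6134, 0.0974, 0.1222]
orientation: [-0.0, 0.031, 1.0, -0.0]
wrist_force: [-0.0, 0.1, -0.2]
finger_gap: 0.0
grip_force: 0.0
```

```bash
cat >> h.py <<'E'
def gap2(p):
    "gap along board y (mm) at x=.6, colour edge vs dark line; prints slopes"
    im=p['pixels'].astype(float);E=[];L=[]
    br=(im[...,0]-im[...,2])/(im.sum(2)+1);g=im.sum(2)
    for v in range(150,290):
        r=np.where((br[v,150:345]>.10))[0]
        if len(r)<20: continue
        e=next((u for u in range(150+r[0]+10,345) if (br[v,u:u+3]<.08).all()),None)
        if e: E.append((v,e-.5))
    return np.array(E)
E
python3 - <<'E'
from h import *
s,p=shot();save(p,'w7');print(np.round(s['tcp_pos'],4),np.round(s['qvel'],3).max(),s['clock'])
E=gap2(p);print(E[::20]);e=wline(p,E,'end')
u=proj(p,[.6,.0846,.018])[0];print('line u pred',u)
l=wline(p,line_px(p,range(20,130),int(u)-14,int(u)+12),'line')
print(1e3*(np.polyval(l,.6)-np.polyval(e,.6)))
i=cv2.imread('pics/w7.png');a=int(u)-60;cv2.imwrite('pics/w7c.png',cv2.resize(i[100:250,a:a+120],None,fx=4,fy=4,interpolation=cv2.INTER_NEAREST))
E
```

```text
[0.6134 0.0974 0.1222] 0.002 20.275
[[153.  285.5]
 [173.  295.5]
 [193.  295.5]
 [213.  296.5]
 [233.  296.5]
 [253.  297.5]
 [273.  296.5]]
end slope -0.0658 y(.56) 0.0865 y(.60) 0.0839 y(.65) 0.0806 n 98 rms 0.17mm
line u pred 297.32424787117543
line slope -0.0550 y(.56) 0.0869 y(.60) 0.0847 y(.65) 0.0820 n 110 rms 0.06mm
0.8250202770425097
```

View pics/w7c.png

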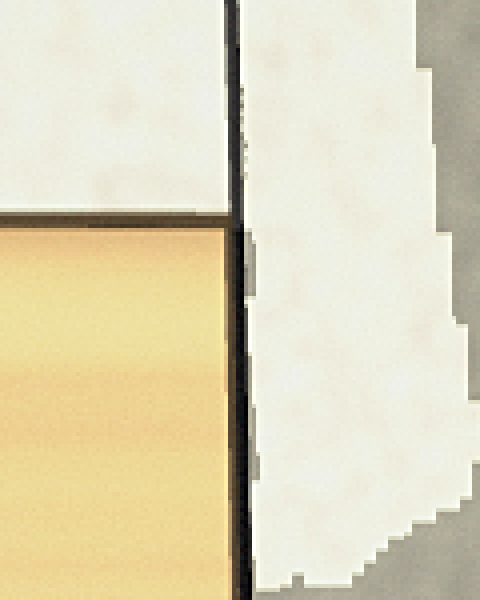

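The crop shows the panel's end at the line. The corner is at crop (232,213), and the line spans 228–242 just above it. The remaining gap is under 1 mm, so I'll check the pixel values.

```bash
python3 - <<'E'
from h import *
i=cv2.imread('pics/w7.png')[...,::-1]
for v in (120,140,150,160,175,190,205,220,235): print(v,' '.join('%d,%d,%d'%tuple(x) for x in i[v,290:304]))
s=env.get_state();p=wrist(s,env.read_camera('wrist'))
l=line_px(p,range(20,140),283,309);c=np.polyfit(l[:,0],l[:,1],1)
print('line u at rows',np.polyval(c,[120,150,160,175,190,205,220,235]).round(2))
E
```

```text
120 237,239,227 238,241,226 253,255,240 167,167,151 53,54,53 49,45,45 29,28,27 255,255,252 247,249,235 238,238,226 238,240,228 236,238,223 237,238,223 240,239,224
140 239,241,226 238,239,225 243,243,228 255,255,248 100,98,88 45,42,42 35,35,35 154,154,137 228,225,199 243,242,226 238,240,225 239,238,224 239,240,224 238,238,222
150 238,235,220 237,234,219 242,239,224 255,253,237 149,146,132 49,46,46 44,43,41 91,89,85 255,255,241 243,244,228 240,242,226 237,240,226 239,240,227 240,241,228
160 229,194,135 233,198,138 249,211,148 123,100,72 78,63,44 55,45,35 18,15,23 3,5,1 192,188,168 166,162,142 213,211,187 245,244,230 240,239,224 238,235,219
175 238,221,155 240,225,155 251,236,166 184,161,111 88,74,50 70,59,44 25,22,26 0,4,6 228,228,202 255,255,243 246,245,233 240,240,226 238,239,224 238,238,224
190 240,221,155 239,222,154 246,229,158 231,199,138 82,67,48 94,79,54 27,26,25 18,25,18 46,39,39 163,157,139 252,250,234 244,242,228 237,237,222 239,240,224
205 237,210,148 238,213,148 245,219,153 255,235,161 88,71,48 85,66,44 34,29,24 18,19,23 7,7,10 183,179,159 167,161,142 248,251,236 243,244,230 239,242,228
220 238,218,151 238,220,152 241,222,153 255,239,166 135,111,77 87,71,45 57,52,35 19,16,24 7,8,7 140,140,128 241,242,222 228,229,212 244,245,236 241,242,232
235 237,215,147 240,218,153 239,216,151 254,234,164 182,154,111 78,67,45 67,55,37 23,30,27 9,12,11 30,31,27 255,255,252 247,247,232 238,239,225 238,239,224
line u at rows [295.02 295.78 296.03 296.4  296.78 297.16 297.53 297.91]
```

>>> move_arm(
  targets=[
    [[40,-50,0],[0,0,0],1],
    [[78,-99,0],[0,0,0],1],
    [[78,-99,50],[0,0,0],1],
    [[78,-99,86],[0,0,0],1],
    [[78,-99,96],[0,0,0],1],
  ],
)

```text
clock: 21.0
tcp_pos: [0.5276, 0.0039, 0.0242]
orientation: [-0.002, 0.031, 1.0, 0.0]
wrist_force: [0.4, 0.0, 0.4]
finger_gap: -0.0002
grip_force: 0.0
```

>>> move_arm(
  targets=[
    [[-3,0,0],[0,0,0],1],
    [[-6,0,0],[0,0,0],1],
    [[-9,0,0],[0,0,0],1],
    [[-10.5,0,0],[0,0,0],1],
  ],
)

```text
clock: 21.5
tcp_pos: [0.5411, 0.004, 0.0269]
orientation: [0.001, 0.03, 1.0, -0.0]
wrist_force: [-0.2, -0.2, -0.3]
finger_gap: -0.0002
grip_force: 0.0
```

>>> move_arm(
  targets=[
    [[-1,0,0],[0,0,0],1],
    [[-2,-0.3,-0.3],[0,0,0],1],
    [[-3,-0.6,-0.6],[0,0,0],1],
    [[-3,-0.6,-0.6],[0,0,0],1],
  ],
)

```text
clock: 22.0
tcp_pos: [0.542, 0.0033, 0.0263]
orientation: [-0.001, 0.03, 1.0, 0.0]
wrist_force: [-3.8, 1.0, 1.2]
finger_gap: -0.0002
grip_force: 1.6
```

>>> move_arm(
  targets=[
    [[-0.7,-0.2,-0.2],[0,0,0],1],
    [[-1.4,-0.4,-0.4],[0,0,0],1],
    [[-1.4,-0.4,-0.4],[0,0,0],1],
  ],
)

```text
clock: 22.38
tcp_pos: [0.5421, 0.0032, 0.0264]
orientation: [-0.002, 0.03, 1.0, 0.0]
wrist_force: [-5.9, 1.1, 1.3]
finger_gap: 0.0
grip_force: 3.2
```

>>> move_arm(
  targets=[
    [[4,1,0.6],[0,0,0],1],
    [[12,1,0],[0,0,0],1],
    [[12,1,-50],[0,0,0],1],
    [[0,20,-95],[0,0,0],1],
    [[-30,60,-95],[0,0,0],1],
  ],
)

```text
clock: 23.0
tcp_pos: [0.5811, 0.06, 0.1273]
orientation: [0.005, 0.031, 0.999, -0.0]
wrist_force: [0.6, -0.1, 1.2]
finger_gap: -0.0003
grip_force: 0.0
```

>>> move_arm(
  targets=[
    [[-33,40,0],[0,0,0],1],
    [[-33,40,0],[0,0,0],1],
    [[-33,40,0],[0,0,0],1],
    [[-33,40,0],[0,0,0],1],
  ],
)

```text
clock: 23.5
tcp_pos: [0.6125, 0.0979, 0.1221]
orientation: [-0.0, 0.03, 1.0, -0.0]
wrist_force: [0.4, 0.4, -0.5]
finger_gap: 0.0001
grip_force: 0.0
```

```bash
cat >> h.py <<'E'
def check(name):
    "gap in mm, panel end short of the line, at each depth: brown/black boundary vs the bare line extrapolated"
    s,p=shot();save(p,name);print(np.round(s['tcp_pos'],4),np.abs(s['qvel']).max().round(3),s['clock'])
    u=int(proj(p,[.55,.0875,.018])[0]);l=line_px(p,range(20,140),u-16,u+16)
    cl=np.polyfit(l[:,0],l[:,1],1);im=p['pixels'].astype(float);E=[]
    for v in range(160,288):
        r=im[v];d=r[:,0]-r[:,2]; u0=int(np.polyval(cl,v))
        # brown shadowed end face has R-B about 33; black line about 0
        k=next((j for j in range(u0-14,u0+14) if r[j].sum()<300 and d[j]<17 ),None)
        if k is None: k=next((j for j in range(u0-14,u0+20) if d[j]<25 and r[j].sum()>300),None)
        if k is None: continue
        f=np.clip((d[k-1]-17)/(d[k-1]-d[k]+1e-9),0,1);E.append((v,k-1+f))
    E=np.array(E);e=wline(p,E,'end');L=wline(p,l,'line')
    print('gap mm at x=.56 .60 .65:',[round(1e3*(np.polyval(L,x)-np.polyval(e,x)),2) for x in(.56,.6,.65)])
    return p
E
python3 - <<'E'
from h import *
check('w8')
i=cv2.imread('pics/w8.png')[...,::-1]
for v in (160,190,220,250,280): print(v,' '.join('%d,%d,%d'%tuple(x) for x in i[v,288:304]))
E
```

```text
[0.6125 0.0979 0.1221] 0.005 23.5
end slope -0.0561 y(.56) 0.0859 y(.60) 0.0836 y(.65) 0.0808 n 128 rms 0.08mm
line slope -0.0554 y(.56) 0.0869 y(.60) 0.0847 y(.65) 0.0819 n 120 rms 0.05mm
gap mm at x=.56 .60 .65: [np.float64(1.06), np.float64(1.09), np.float64(1.12)]
160 233,195,136 238,199,142 246,207,144 168,137,96 70,54,36 84,65,43 26,22,26 12,11,13 28,26,26 157,161,144 255,255,240 241,241,224 238,236,221 240,239,223 238,236,221 237,234,218
190 238,220,156 239,222,155 241,223,156 255,240,169 135,112,76 84,69,50 69,54,38 31,27,32 19,18,22 1,2,0 146,142,126 255,255,241 240,241,226 239,238,224 239,241,226 237,238,224
220 240,220,156 237,217,149 237,215,149 244,224,155 255,235,162 121,101,70 86,70,47 57,48,33 22,26,26 8,6,10 86,85,78 255,255,247 243,245,231 241,242,230 239,240,226 239,241,230
250 238,217,151 237,215,151 238,216,152 239,218,151 242,221,153 255,239,163 88,69,49 74,57,37 64,62,56 17,16,19 3,4,7 94,87,82 172,171,151 162,159,141 161,160,144 167,162,145
280 173,143,101 170,138,96 169,139,94 169,138,96 169,140,98 176,139,99 160,134,91 85,68,46 86,71,46 51,47,44 20,20,23 0,3,5 136,133,118 177,176,157 167,166,148 169,166,149
```

>>> move_arm(
  targets=[
    [[-3,-60,0],[0,0,0],1],
    [[-7,-120,0],[0,0,0],1],
    [[-7,-180,0],[0,0,0],1],
    [[-7,-199,0],[0,0,0],1],
    [[-7,-199,20],[0,0,0],1],
  ],
)

```text
clock: 24.18
tcp_pos: [0.6092, -0.1031, 0.1038]
orientation: [0.002, 0.032, 0.999, -0.0]
wrist_force: [0.3, 0.5, -1.0]
finger_gap: -0.0001
grip_force: 0.0
```

>>> move_arm(
  targets=[
    [[0,0,40],[0,0,0],1],
    [[0,0,66],[0,0,0],1],
    [[0,0,75],[0,0,0],1],
    [[0,3,75],[0,0,0],1],
    [[0,6,75],[0,0,0],1],
  ],
)

```text
clock: 24.8
tcp_pos: [0.6097, -0.0943, 0.0285]
orientation: [0.001, 0.03, 1.0, -0.0]
wrist_force: [0.3, 0.6, -0.9]
finger_gap: -0.0001
grip_force: 0.0
```

>>> move_arm(
  targets=[
    [[0,1,0.7],[0,0,0],1],
    [[0,2,1.4],[0,0,0],1],
    [[0,2.5,1.4],[0,0,0],1],
  ],
)

```text
clock: 25.18
tcp_pos: [0.609, -0.0918, 0.0259]
orientation: [0.0, 0.03, 1.0, -0.0]
wrist_force: [0.3, -1.0, 0.5]
finger_gap: 0.0002
grip_force: 0.4
```

>>> move_arm(
  targets=[
    [[0,0.4,0],[0,0,0],1],
    [[0,0.8,0],[0,0,0],1],
    [[0,0.8,0],[0,0,0],1],
  ],
)

```text
clock: 25.55
tcp_pos: [0.6091, -0.0913, 0.0258]
orientation: [0.0, 0.03, 1.0, -0.0]
wrist_force: [-0.2, -1.9, 0.9]
finger_gap: 0.0004
grip_force: 0.9
```

>>> move_arm(
  targets=[
    [[0,0.4,0],[0,0,0],1],
    [[0,0.8,0],[0,0,0],1],
    [[0,0.8,0],[0,0,0],1],
  ],
)

```text
clock: 25.92
tcp_pos: [0.6091, -0.0902, 0.0257]
orientation: [0.0, 0.03, 1.0, 0.0]
wrist_force: [-0.0, -1.2, 0.3]
finger_gap: -0.0002
grip_force: 0.7
```

>>> move_arm(
  targets=[
    [[0,-4,0],[0,0,0],1],
    [[0,-9,-20],[0,0,0],1],
    [[0,-9,-75],[0,0,0],1],
    [[4,50,-95],[0,0,0],1],
    [[6,110,-95],[0,0,0],1],
  ],
)

```text
clock: 26.55
tcp_pos: [0.6111, 0.0202, 0.1232]
orientation: [0.002, 0.031, 1.0, 0.0]
wrist_force: [0.1, -0.5, -0.1]
finger_gap: 0.0002
grip_force: 0.0
```

>>> move_arm(
  targets=[
    [[0,55,0],[0,0,0],1],
    [[0,79,0],[0,0,0],1],
    [[0,79,0],[0,0,0],1],
    [[0,79,0],[0,0,0],1],
    [[0,79,0],[0,0,0],1],
  ],
)

```text
clock: 27.18
tcp_pos: [0.6143, 0.0975, 0.1205]
orientation: [-0.0, 0.031, 1.0, -0.0]
wrist_force: [0.5, 0.1, -0.2]
finger_gap: -0.0
grip_force: 0.0
```

```bash
python3 - <<'E'
from h import *
check('w9')
i=cv2.imread('pics/w9.png')[...,::-1]
for v in (160,190,220,250,280): print(v,' '.join('%d,%d,%d'%tuple(x) for x in i[v,288:304]))
E
```

```text
[0.6143 0.0975 0.1205] 0.004 27.175
end slope -0.0555 y(.56) 0.0874 y(.60) 0.0851 y(.65) 0.0824 n 127 rms 0.10mm
line slope -0.0555 y(.56) 0.0869 y(.60) 0.0847 y(.65) 0.0819 n 120 rms 0.05mm
gap mm at x=.56 .60 .65: [np.float64(-0.44), np.float64(-0.44), np.float64(-0.45)]
160 233,199,140 233,198,137 231,197,138 233,202,139 233,199,139 246,214,149 170,137,95 83,67,47 58,44,30 91,90,86 179,175,158 162,158,141 246,248,232 242,242,226 237,237,221 239,237,222
190 238,216,154 237,216,148 237,219,154 238,217,150 238,218,151 240,220,153 254,235,165 162,135,94 74,58,35 44,35,25 127,127,117 171,165,150 164,162,145 154,149,132 214,213,187 245,244,230
220 238,220,154 239,219,153 238,217,152 238,218,153 238,219,154 238,219,153 241,219,152 255,240,167 118,100,68 81,66,41 12,6,2 195,189,171 182,177,159 164,158,141 247,251,240 241,242,231
250 240,217,151 236,212,145 238,218,152 238,216,150 238,217,148 238,219,151 239,220,155 242,222,151 255,237,160 91,68,47 75,62,42 38,37,36 175,171,154 169,167,149 167,160,146 167,166,147
280 167,136,94 170,141,101 170,139,97 165,137,92 168,140,97 172,143,99 171,141,99 163,135,95 175,146,100 157,131,92 86,69,49 53,41,28 89,87,82 183,179,162 175,169,152 172,169,151
```

The panel end is 0.44 mm past the line's middle and parallel to it. I'll nudge it back from the leading end; there is about 60 mm free before the square.

>>> move_arm(
  targets=[
    [[3,10,20],[0,0,0],1],
    [[3,10,55],[0,0,0],1],
    [[3,10,82],[0,0,0],1],
    [[3,10,94],[0,0,0],1],
    [[3,10,94],[0,0,0],1],
  ],
)

```text
clock: 27.85
tcp_pos: [0.6115, 0.1083, 0.0261]
orientation: [-0.001, 0.03, 1.0, -0.0]
wrist_force: [-0.1, -0.7, 0.8]
finger_gap: 0.0002
grip_force: 0.0
```

>>> move_arm(
  targets=[
    [[0,-2,0],[0,0,0],1],
    [[0,-4,0],[0,0,0],1],
    [[0,-5,0],[0,0,0],1],
    [[0,-5,0],[0,0,0],1],
  ],
)

```text
clock: 28.35
tcp_pos: [0.6119, 0.1039, 0.0271]
orientation: [0.0, 0.03, 1.0, 0.0]
wrist_force: [-0.1, -0.6, -0.2]
finger_gap: -0.0
grip_force: 0.0
```

>>> move_arm(
  targets=[
    [[0,-1,0],[0,0,0],1],
    [[0,-2,0],[0,0,0],1],
    [[0,-2.7,0],[0,0,0],1],
    [[0,-2.7,0],[0,0,0],1],
  ],
)

```text
clock: 28.85
tcp_pos: [0.6114, 0.1012, 0.0267]
orientation: [-0.0, 0.03, 1.0, 0.0]
wrist_force: [0.8, -0.4, -0.2]
finger_gap: 0.0001
grip_force: 0.0
```

>>> move_arm(
  targets=[
    [[0,-0.4,0],[0,0,0],1],
    [[0,-0.7,0],[0,0,0],1],
    [[0,-0.7,0],[0,0,0],1],
  ],
)

```text
clock: 29.22
tcp_pos: [0.6114, 0.1005, 0.0267]
orientation: [0.0, 0.03, 1.0, 0.0]
wrist_force: [-0.3, 0.2, 0.1]
finger_gap: 0.0001
grip_force: 0.0
```

>>> move_arm(
  targets=[
    [[0,-0.4,0],[0,0,0],1],
    [[0,-0.5,0],[0,0,0],1],
  ],
)

```text
clock: 29.48
tcp_pos: [0.6114, 0.1, 0.0267]
orientation: [0.0, 0.03, 1.0, 0.0]
wrist_force: [-0.2, -0.4, -0.2]
finger_gap: -0.0
grip_force: 0.0
```

>>> move_arm(
  targets=[
    [[0,-0.3,0],[0,0,0],1],
    [[0,-0.4,0],[0,0,0],1],
  ],
)

```text
clock: 29.72
tcp_pos: [0.6114, 0.0997, 0.0267]
orientation: [0.0, 0.03, 1.0, 0.0]
wrist_force: [-0.4, 0.5, 0.7]
finger_gap: -0.0003
grip_force: 0.0
```

>>> move_arm(
  targets=[
    [[0,-0.3,0],[0,0,0],1],
    [[0,-0.4,0],[0,0,0],1],
  ],
)

```text
clock: 29.98
tcp_pos: [0.6114, 0.0992, 0.0267]
orientation: [0.0, 0.03, 1.0, 0.0]
wrist_force: [-0.3, -0.6, 0.1]
finger_gap: -0.0001
grip_force: 0.0
```

>>> move_arm(
  targets=[
    [[0,-0.3,0],[0,0,0],1],
    [[0,-0.3,0],[0,0,0],1],
  ],
)

```text
clock: 30.22
tcp_pos: [0.6113, 0.0989, 0.0267]
orientation: [-0.0, 0.03, 1.0, 0.0]
wrist_force: [-1.0, 0.8, -0.5]
finger_gap: 0.0001
grip_force: 0.0
```

>>> move_arm(
  targets=[
    [[0,-0.3,0],[0,0,0],1],
    [[0,-0.3,0],[0,0,0],1],
  ],
)

```text
clock: 30.48
tcp_pos: [0.6113, 0.0986, 0.0267]
orientation: [0.0, 0.03, 1.0, 0.0]
wrist_force: [0.8, -0.1, -0.2]
finger_gap: 0.0001
grip_force: 0.0
```

>>> move_arm(
  targets=[
    [[0,-0.3,0],[0,0,0],1],
    [[0,-0.3,0],[0,0,0],1],
  ],
)

```text
clock: 30.72
tcp_pos: [0.6113, 0.0983, 0.0267]
orientation: [0.0, 0.03, 1.0, 0.0]
wrist_force: [-0.1, 0.9, 0.5]
finger_gap: -0.0005
grip_force: 0.0
```

>>> move_arm(
  targets=[
    [[0,-0.3,0],[0,0,0],1],
    [[0,-0.3,0],[0,0,0],1],
  ],
)

```text
clock: 30.98
tcp_pos: [0.6112, 0.0981, 0.0267]
orientation: [-0.0, 0.03, 1.0, 0.0]
wrist_force: [-0.7, 0.8, -0.0]
finger_gap: -0.0004
grip_force: 0.0
```

>>> move_arm(
  targets=[
    [[0,-0.3,0],[0,0,0],1],
    [[0,-0.3,0],[0,0,0],1],
  ],
)

```text
clock: 31.22
tcp_pos: [0.6112, 0.0977, 0.0267]
orientation: [0.0, 0.03, 1.0, 0.0]
wrist_force: [0.5, 0.6, 0.5]
finger_gap: 0.0002
grip_force: 0.0
```

>>> move_arm(
  targets=[
    [[0,-0.3,0],[0,0,0],1],
    [[0,-0.3,0],[0,0,0],1],
  ],
)

```text
clock: 31.48
tcp_pos: [0.6112, 0.0974, 0.0267]
orientation: [0.0, 0.03, 1.0, 0.0]
wrist_force: [0.8, 0.4, 0.3]
finger_gap: 0.0001
grip_force: 0.0
```

>>> move_arm(
  targets=[
    [[0,-0.3,0],[0,0,0],1],
    [[0,-0.3,0],[0,0,0],1],
  ],
)

```text
clock: 31.72
tcp_pos: [0.6112, 0.0971, 0.0267]
orientation: [0.0, 0.03, 1.0, 0.0]
wrist_force: [0.5, -0.0, 0.7]
finger_gap: -0.0
grip_force: 0.0
```

```bash
python3 - <<'E'
from h import *
s,p=shot();save(p,'w10')
i=cv2.imread('pics/w10.png');cv2.imwrite('pics/w10c.png',cv2.resize(i[150:330,200:400],None,fx=3.3,fy=3.3,interpolation=cv2.INTER_NEAREST))
E
```

```text
(no output)
```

View pics/w10c.png

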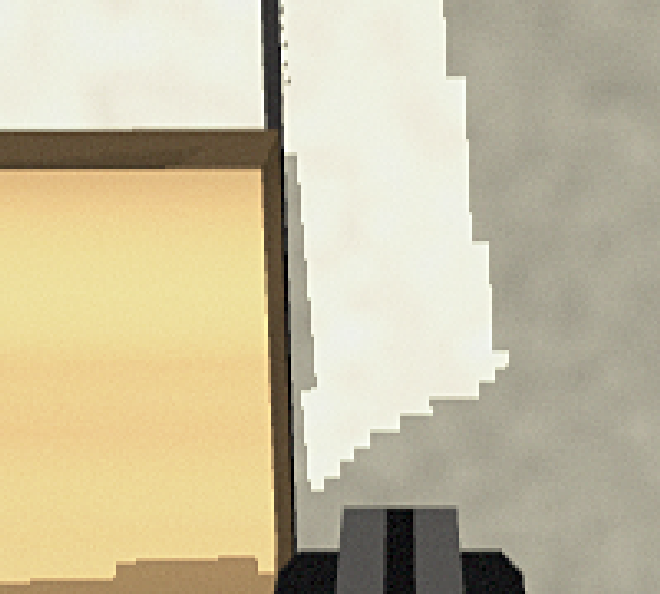

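The crop shows the finger beside the leading end with its dark body (275–525) almost touching the end face. I'll keep creeping.

>>> move_arm(
  targets=[
    [[0,-0.4,0],[0,0,0],1],
    [[0,-0.4,0],[0,0,0],1],
  ],
)

```text
clock: 32.02
tcp_pos: [0.6112, 0.0969, 0.0267]
orientation: [0.0, 0.03, 1.0, 0.0]
wrist_force: [-0.6, 0.9, -0.1]
finger_gap: -0.0004
grip_force: 0.3
```

>>> move_arm(
  targets=[
    [[0,-0.3,0],[0,0,0],1],
    [[0,-0.3,0],[0,0,0],1],
  ],
)

```text
clock: 32.28
tcp_pos: [0.6112, 0.0966, 0.0267]
orientation: [0.0, 0.03, 1.0, 0.0]
wrist_force: [-0.2, 1.2, -0.9]
finger_gap: 0.0002
grip_force: 0.4
```

>>> move_arm(
  targets=[
    [[0,-0.2,0],[0,0,0],1],
    [[0,-0.2,0],[0,0,0],1],
  ],
)

```text
clock: 32.52
tcp_pos: [0.6111, 0.0963, 0.0267]
orientation: [0.0, 0.03, 1.0, 0.0]
wrist_force: [0.6, 0.9, 0.2]
finger_gap: 0.0002
grip_force: 0.4
```

>>> move_arm(
  targets=[
    [[0,4,0],[0,0,0],1],
    [[0,10,-30],[0,0,0],1],
    [[-3,2,-94],[0,0,0],1],
    [[-3,2,-94],[0,0,0],1],
    [[-3,2,-94],[0,0,0],1],
  ],
)

```text
clock: 33.15
tcp_pos: [0.6145, 0.0981, 0.121]
orientation: [0.001, 0.03, 1.0, -0.0]
wrist_force: [-0.4, -0.1, -0.4]
finger_gap: 0.0002
grip_force: 0.0
```

```bash
python3 - <<'E'
from h import *
check('w11')
E
```

```text
[0.6145 0.0981 0.121 ] 0.037 33.15
end slope -0.0553 y(.56) 0.0867 y(.60) 0.0845 y(.65) 0.0817 n 128 rms 0.07mm
line slope -0.0555 y(.56) 0.0869 y(.60) 0.0847 y(.65) 0.0819 n 120 rms 0.06mm
gap mm at x=.56 .60 .65: [np.float64(0.19), np.float64(0.18), np.float64(0.17)]
```

>>> move_arm(
  targets=[
    [[40,-48,0],[0,0,0],1],
    [[79,-96,0],[0,0,0],1],
    [[79,-96,48],[0,0,0],1],
    [[79,-96,84],[0,0,0],1],
    [[79,-96,94],[0,0,0],1],
  ],
)

```text
clock: 33.83
tcp_pos: [0.526, 0.0073, 0.0232]
orientation: [-0.004, 0.03, 1.0, 0.0]
wrist_force: [-0.1, -0.4, 0.9]
finger_gap: 0.0002
grip_force: 0.0
```

>>> move_arm(
  targets=[
    [[-3,0,0],[0,0,0],1],
    [[-6,0,0],[0,0,0],1],
    [[-9,0,0],[0,0,0],1],
    [[-10.5,0,0],[0,0,0],1],
    [[-10.5,0,0],[0,0,0],1],
  ],
)

```text
clock: 34.45
tcp_pos: [0.5405, 0.0064, 0.0271]
orientation: [0.0, 0.03, 1.0, 0.0]
wrist_force: [0.4, -0.4, 0.9]
finger_gap: -0.0002
grip_force: 0.0
```

>>> move_arm(
  targets=[
    [[-1.2,0,0],[0,0,0],1],
    [[-2.2,-0.2,-0.3],[0,0,0],1],
    [[-3.2,-0.4,-0.6],[0,0,0],1],
    [[-4.2,-0.6,-0.8],[0,0,0],1],
    [[-4.2,-0.6,-0.8],[0,0,0],1],
  ],
)

```text
clock: 35.08
tcp_pos: [0.5422, 0.006, 0.027]
orientation: [-0.002, 0.03, 1.0, 0.0]
wrist_force: [-4.5, 1.6, 1.9]
finger_gap: 0.0001
grip_force: 2.7
```

>>> move_arm(
  targets=[
    [[-0.7,-0.15,-0.2],[0,0,0],1],
    [[-1.4,-0.3,-0.4],[0,0,0],1],
    [[-1.4,-0.3,-0.4],[0,0,0],1],
  ],
)

```text
clock: 35.45
tcp_pos: [0.5422, 0.006, 0.027]
orientation: [-0.003, 0.03, 1.0, 0.001]
wrist_force: [-7.5, 3.0, 3.6]
finger_gap: -0.0001
grip_force: 3.9
```

>>> move_arm(
  targets=[
    [[0,0.5,-0.5],[0,0,0],1],
    [[0,0.9,-1],[0,0,0],1],
  ],
)

```text
clock: 35.7
tcp_pos: [0.5422, 0.0061, 0.0275]
orientation: [-0.003, 0.03, 1.0, -0.0]
wrist_force: [-6.9, -1.2, -0.4]
finger_gap: -0.0001
grip_force: 3.2
```

>>> move_arm(
  targets=[
    [[-0.5,0.1,-0.2],[0,0,0],1],
    [[-1,0.1,-0.4],[0,0,0],1],
    [[-1,0.1,-0.4],[0,0,0],1],
  ],
)

```text
clock: 36.08
tcp_pos: [0.5422, 0.0061, 0.0275]
orientation: [-0.004, 0.03, 1.0, -0.0]
wrist_force: [-8.2, -0.6, -1.3]
finger_gap: 0.0001
grip_force: 4.0
```

Needs about 2 N more, then hold.

>>> move_arm(
  targets=[
    [[-0.5,0,0],[0,0,0],1],
    [[-0.9,0,0],[0,0,0],1],
    [[-0.9,0,0],[0,0,0],1],
  ],
)

```text
clock: 36.45
tcp_pos: [0.5422, 0.0061, 0.0272]
orientation: [-0.005, 0.03, 1.0, -0.0]
wrist_force: [-9.6, -0.7, -1.4]
finger_gap: 0.0001
grip_force: 4.7
```

>>> move_arm(
  targets=[
    [[0,0,0],[0,0,0],1],
    [[0,0,0],[0,0,0],1],
    [[0,0,0],[0,0,0],1],
    [[0,0,0],[0,0,0],1],
    [[0,0,0],[0,0,0],1],
  ],
)

```text
clock: 37.08
tcp_pos: [0.5422, 0.0061, 0.0272]
orientation: [-0.005, 0.03, 1.0, -0.0]
wrist_force: [-9.5, -0.7, -1.5]
finger_gap: -0.0001
grip_force: 4.7
```

>>> move_arm(
  targets=[
    [[0,0,0],[0,0,0],1],
    [[0,0,0],[0,0,0],1],
    [[0,0,0],[0,0,0],1],
    [[0,0,0],[0,0,0],1],
    [[0,0,0],[0,0,0],1],
  ],
)

```text
clock: 37.7
tcp_pos: [0.5422, 0.0061, 0.0272]
orientation: [-0.005, 0.03, 1.0, -0.0]
wrist_force: [-9.8, -1.6, -1.0]
finger_gap: -0.0003
grip_force: 4.7
```

>>> move_arm(
  targets=[
    [[-0.4,0,0],[0,0,0],1],
    [[-0.4,0,0],[0,0,0],1],
    [[-0.4,0,0],[0,0,0],1],
    [[-0.4,0,0],[0,0,0],1],
    [[-0.4,0,0],[0,0,0],1],
  ],
)

```text
clock: 38.33
tcp_pos: [0.5422, 0.0061, 0.0271]
orientation: [-0.005, 0.03, 1.0, -0.0]
wrist_force: [-10.4, -1.0, -0.1]
finger_gap: 0.0
grip_force: 5.1
```

>>> move_arm(
  targets=[
    [[0,0,0],[0,0,0],1],
    [[0,0,0],[0,0,0],1],
    [[0,0,0],[0,0,0],1],
    [[0,0,0],[0,0,0],1],
    [[0,0,0],[0,0,0],1],
  ],
)

```text
clock: 38.95
tcp_pos: [0.5422, 0.0061, 0.0271]
orientation: [-0.006, 0.03, 1.0, -0.0]
wrist_force: [-9.9, -0.1, -1.0]
finger_gap: 0.0001
grip_force: 5.1
```

>>> move_arm(
  targets=[
    [[3,-0.3,0.8],[0,0,0],1],
    [[6,-0.3,1],[0,0,0],1],
    [[16,0,0],[0,0,0],1],
    [[16,0,-50],[0,0,0],1],
    [[16,0,-95],[0,0,0],1],
  ],
)

```text
clock: 39.58
tcp_pos: [0.532, 0.0069, 0.1258]
orientation: [0.0, 0.03, 1.0, -0.0]
wrist_force: [0.0, -0.3, -0.5]
finger_gap: -0.0001
grip_force: 0.0
```

>>> move_arm(
  targets=[
    [[-40,45,0],[0,0,0],1],
    [[-78,95,0],[0,0,0],1],
    [[-78,95,0],[0,0,0],1],
    [[-78,95,0],[0,0,0],1],
    [[-78,95,0],[0,0,0],1],
  ],
)

```text
clock: 40.2
tcp_pos: [0.6148, 0.0962, 0.1245]
orientation: [-0.0, 0.03, 1.0, -0.0]
wrist_force: [-0.2, -1.2, -0.2]
finger_gap: 0.0
grip_force: 0.0
```

```bash
python3 - <<'E'
from h import *
check('w12')
E
```

```text
[0.6148 0.0962 0.1245] 0.006 40.2
end slope -0.0562 y(.56) 0.0867 y(.60) 0.0845 y(.65) 0.0817 n 128 rms 0.08mm
line slope -0.0562 y(.56) 0.0869 y(.60) 0.0846 y(.65) 0.0818 n 120 rms 0.05mm
gap mm at x=.56 .60 .65: [np.float64(0.13), np.float64(0.13), np.float64(0.14)]
```

View pics/w12.png

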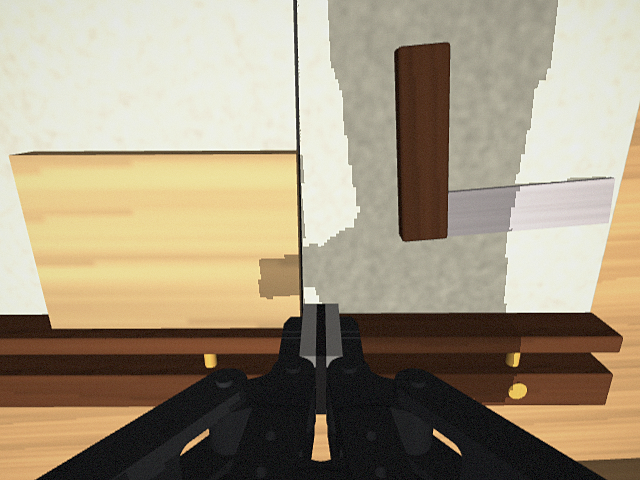

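The panel lies flat against the fence (top far edge at row 328) with its end on the line (column 298). The measured gap is 0.13 mm, parallel to the line. The square has not moved and the gripper is clear.

```bash
python3 -c "
from workcell import env
print(env.hand_in())"
```

```text
the job is handed in; nothing more can be done
None
```

The job is handed in: the panel is flat against the fence with its leading end about 0.13 mm short of the line's middle, after a press of about 10 N for over a second both before the slide and at the line; the highest push I read was 12 N.

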